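# Open the storage jar whose screw cap is stuck

## Task

The red screw cap of the clear storage jar in the wooden holder is stuck. Break it loose with a short hard twist anticlockwise, spin it the rest of the way off lightly, without straining the thread, and set the cap down gently, top up and wholly on the grey mat. Leave the tape, the dropper bottle, the blue insert and the sanding pad where they are.

Things in the scene. Friction and masses are not known exactly. Their poses are not given: they have to be found in the camera images.
- jar: Clear square jar (74 mm wide) with coloured finger inserts inside, pressed into a wooden holder (112 x 112 x 30 mm) that is screwed to the counter: neither moves nor turns. Origin: centre of the holder's underside, z up along the axis of jar and cap. The jar's shoulder is 69 mm above the counter.
- jar_mouth (a point): Centre of the neck's rim, under the cap, 96 mm above the counter, on the jar's axis. The neck is 52 mm across with a coarse right-hand three-start thread (about 1.5 mm axial play); a thick springy rubber seal lies on the rim. About 140 to 150 degrees of turn from tight, the cap's three inner lugs leave the thread and it lifts off freely; before that it cannot be lifted.
- cap: Red ribbed screw cap, 64 mm across, 28 mm high, 55 to 90 g; take it round the ribs with a firm grip (60 N or more). Origin: centre of its open underside, z up; screwed tight, that is 74 to 75 mm above the counter. Overtightened: it breaks loose, anticlockwise from above, at very roughly 1 to 2 N m; within 45 degrees the seal is relaxed and it turns with hardly any torque.
- cap_top (a point): Centre of the cap's top, 28 mm above its underside. The cap climbs as it unscrews, several millimetres in each quarter turn, so the hand must rise with it: the force at the wrist tells how much (closing the fingers can load it too). Once it is loose its thread must never carry more than about 15 N, from pulling, pressing or pushing sideways.
- cap_mark (a point): White dot on the top of the cap, 25.5 mm from its axis along the cap's x axis, 28 mm above the underside. On the tight cap it lies on the jar's +x side, within 5 degrees of the jar's x axis.
- mat: Grey bench mat, 120 x 120 x 3 mm, lying fixed on the counter to the right of the jar. Origin: centre of its underside on the counter.
- tape_black: Roll of black tape, 62 mm across, 19 mm high, loose bystander. Origin: centre of its underside.
- slug_blue: Blue vinyl finger insert, 24 mm across, 34 mm high, standing loose bystander. Origin: centre of its underside.
- glue_dropper: Brown dropper bottle with a black top, 33 mm across, 102 mm high, standing loose bystander. Origin: centre of its underside.
- sand_pad: Round blue sanding pad, 80 mm across, 8 mm high, lying loose bystander. Origin: centre of its underside.
Mind the look-alikes: they are no part of the job. Several things have the shape of the cap; the one meant has the colours described above.

How it is judged:
By the outcome, as a careful person would: the job done as asked, in the order asked, and still so for the second after the job is handed in, with the robot touching nothing.
It also fails if it takes over 58 s, if anything falls off the work surface, if the arm or the gripper's body presses on something with over 40 N, if the wrist force passes 120 N, or if a joint passes its speed limit or range.

## Robot

A 6-joint arm with a two-finger parallel gripper is mounted at the origin on a cart in front of the work surface, level with it; the furniture and walls round the work are solid. World frame = base frame: x ahead of the robot, y to its left, z up, the work surface at z = 0. Lengths are in m, angles in degrees, forces in N, time in s.
With the tool pointing down it reaches from about 0.4 to 0.825 m from the base axis. Payload 7 kg.
Tool frame: the origin (TCP) lies on the centre line of the jaws, within the pads' length; the fingertips stand 19 mm ahead of it and the grasp point (between the pads) is the TCP (r.tip_extent is the distance from the TCP to the fingertips, in m); z points along the fingers, y is the line along which they close (so a half turn about z gives the same grasp; the last joint's range is limited). The gripper opens to 88 mm and grips with 3 to 60 N. Pads are 19 mm wide; open, the fingers measure 130 mm over their backs; the gripper's body (78 mm by 193 mm) begins 47 mm behind the grasp point.
Start: joints at [-46.862, 20.546, 0.682, 0, -70.136, -16.507], TCP at [0.303, -0.603, 0.246] pointing down, gripper open.
Joint ranges: [-176.03, 176.03], [-82.01, 121.73], [-58.28, 71.71], [-173.87, 95.51], [-174.79, -0.11], [-173.66, 173.66]. Speed limits (degrees/s): [136.94, 136.94, 172.46, 180, 180, 180].

## Interface

Orientations are given as [roll, pitch, yaw] about the fixed x, y, z axes, in that order (R = Rz(yaw) Ry(pitch) Rx(roll)).
In Python, from plant import r gives the robot as it stands. The module is installed in compiled form; this text tells all that it offers.
- The arm moves only by the tool jog_arm, never from a script. Its argument "deltas" is a list that holds one entry, the list of rows, each a list of 5 numbers: the opening, from -1 (shut) to 1 (fully open), then the shift along the world's x, y, z in cm, then the turn about the world's z in rad. In form: [[[claw, dx, dy, dz, turn], ...]]. A call has 1 to 8 rows; each row shifts and turns the commanded pose from where the row before left it; what a row does not reach is not made up. A row lasts 1/8 s, in which the tool goes at most 62.5 mm and 10.7 degrees, less where a joint would pass 70% of its speed; a pose out of reach is approached as far as the arm can. A call with a gripper value outside its range is refused whole. The fingers move at their own pace and stop on an object; "force" is the grip in N (left out, the last holds). Time passes only in rows, so rows that do not move let the fingers close. It gives the time, the measured TCP pose, the force, the opening and the grip force at its end, in the units of the state.
- r.get_state(): the state, without advancing time (a new reading comes with each control period).
- r.capture(name): name is "side" or "top"; returns the picture (384x512x3 uint8, blue, green, red); there is no depth.
- r.camera_info(name): a dict with "fx", "fy", "cx", "cy" (pixels), "k1" (the pictures are not rectified: a ray, as slopes to the right and down, at radius r is drawn at 1 + k1 r^2 times it, then the intrinsics apply), "view" (4x4, takes a point from world to camera coordinates). Camera axes: x right, y up, looking along -z (the intrinsics and any distortion apply to the point x, -y, -z); pixel columns grow to the right and rows downward; lengths in m; the calibration is good to about 2 mm. A picture is of the moment at which its call begins. camera_info takes no time and is no camera call.
- r.close_job(): hands the job in; it is judged then, once.
The state is a dict: "time_s": time; "joints": joint angles; "qd": joint speeds; "joint_torque": joint torques, N m; "tcp_pos": TCP position; "eef_rot": TCP orientation; "contact_force": force on the tool from outside, world axes, zero at the start; "moment": the same for the moment, N m; "gripper_width": finger opening in m; "gripper_force": force on a finger pad.
Only numpy, scipy, OpenCV 4.12 (cv2) and the standard library are available. Lean on these libraries where they do the work, as an engineer would, in place of code of your own. Each camera call takes 0.05 s, during which the arm holds its last target. There are 200 camera calls.

## Working session

There is one attempt and no reset: what is moved stays moved. The work goes in short steps, Python scripts to look and compute and a tool call to move; the robot and the scene stay as the last step left them, time stands still between calls to the robot, and variables do not carry over. Pictures are saved under pics/ and viewed, at most 10 in all, crops included, and the job is handed in when it is done.

Besides the shell and the picture viewer there is one more tool, called after "Request:" as name(argument=value, ...), one argument or row to a line, values as JSON. jog_arm: Moves the arm, as the interface text tells. Its arguments: {"type":"object","properties":{"deltas":{"type":"array"},"force":{"type":"number"}},"required":["deltas"]}

```bash
mkdir -p pics; python3 - <<'E'
from plant import r
import cv2,numpy as np
for n in("side","top"):
    cv2.imwrite(f"pics/{n}0.png",r.capture(n)); i=r.camera_info(n); print(n,{k:(np.round(v,4).tolist()) for k,v in i.items()})
print(r.get_state())
E
```

```text
side {'fx': 383.6132, 'fy': 383.6132, 'cx': 253.3176, 'cy': 189.8504, 'k1': 0.0026, 'view': [[0.9816, -0.1903, -0.0185, -0.609], [0.1249, 0.565, 0.8156, -0.0061], [-0.1447, -0.8028, 0.5784, -1.0873], [0.0, 0.0, 0.0, 1.0]]}
top {'fx': 493.911, 'fy': 493.911, 'cx': 254.1999, 'cy': 191.7595, 'k1': -0.0547, 'view': [[0.2911, -0.9566, -0.0085, -0.3597], [0.7463, 0.2215, 0.6277, -0.4523], [-0.5986, -0.1891, 0.7784, -1.1506], [0.0, 0.0, 0.0, 1.0]]}
{'time_s': 0.1, 'joints': array([-4.68659132e+01,  2.05889659e+01,  6.37760968e-01, -1.64350654e-02,
       -7.01378086e+01, -1.65084916e+01]), 'qd': array([-0.04297191, -0.08543926,  0.11260897,  0.04365358, -0.0192421 ,
        0.03369645]), 'joint_torque': array([-1.42640565e-03, -5.84165347e+01,  2.93751580e+01,  7.01544285e+00,
        1.01456948e-02, -5.35335744e-05]), 'tcp_pos': array([ 0.30229809, -0.60304522,  0.24469243]), 'eef_rot': array([ 1.79910265e+02, -1.04822162e-02, -1.53379993e+02]), 'contact_force': array([ 0.06007095,  0.73814507, -0.86966565]), 'moment': array([-0.01202317,  0.02140469, -0.04781389]), 'gripper_force': 0.0, 'gripper_width': 0.08731232076182568}
```

View pics/side0.png

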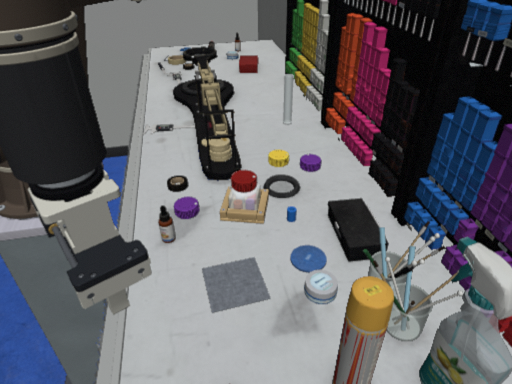

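View pics/top0.png

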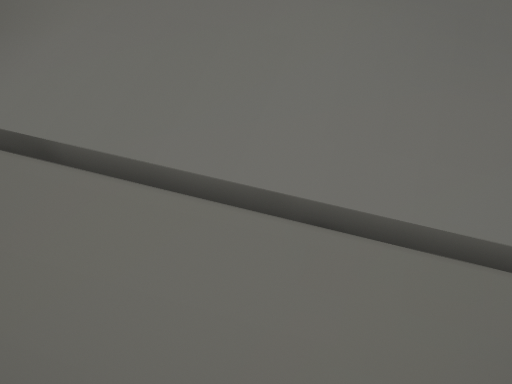

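The side view shows the red cap at about (244,181) on the jar in its holder and the mat at about (236,284). The dropper is at (167,225), the tape at (178,183), the blue insert at (291,214) and the pad at (308,259). The top view is blocked by the arm itself.

```bash
cat > h.py <<'E'
from plant import r
import cv2,numpy as np
from scipy.optimize import least_squares
def ray(n,u,v):
    i=r.camera_info(n); V=np.array(i["view"]); a=np.array([(u-i["cx"])/i["fx"],(v-i["cy"])/i["fy"]]); s=a.copy()
    for _ in range(9): s=a/(1+i["k1"]*(s@s))
    R=V[:3,:3]; C=-R.T@V[:3,3]; d=R.T@np.array([s[0],-s[1],-1]); return C,d/np.linalg.norm(d)
def onz(n,u,v,z):
    C,d=ray(n,u,v); return C+d*(z-C[2])/d[2]
def proj(n,P):
    i=r.camera_info(n); V=np.array(i["view"]); p=V[:3,:3]@np.asarray(P)+V[:3,3]; s=np.array([p[0],-p[1]])/-p[2]; s=s*(1+i["k1"]*(s@s)); return s*[i["fx"],i["fy"]]+[i["cx"],i["cy"]]
def tri(a,b):
    (C,d),(D,e)=ray(*a),ray(*b); t=np.linalg.lstsq(np.c_[d,-e],D-C,rcond=None)[0]; p,q=C+d*t[0],D+e*t[1]; return (p+q)/2,np.linalg.norm(p-q)
E
python3 - <<'E'
from h import *
np.set_printoptions(precision=4,suppress=True)
for k,u,v,z in [("captop",244,179,.102),("mat",236,284,.003),("drop",167,209,.1),("dropbase",168,240,0),("tape",178,182,.019),("blue",291,208,.034),("pad",308,258,.008),("purple",187,207,.028),("yellow",278,156,.028),("whitejar",321,280,.04)]: print(k,onz("side",u,v,z))
m=cv2.imread("pics/side0.png")[155:320,140:345]
cv2.imwrite("pics/side0c.png",cv2.resize(m,None,fx=3.6,fy=3.6,interpolation=cv2.INTER_CUBIC))
E
```

```text
captop [ 0.5579 -0.2129  0.102 ]
mat [ 0.4968 -0.4494  0.003 ]
drop [ 0.3712 -0.2907  0.1   ]
dropbase [ 0.359  -0.2801  0.    ]
tape [ 0.3921 -0.0642  0.019 ]
blue [ 0.6649 -0.265   0.034 ]
pad [ 0.6634 -0.4136  0.008 ]
purple [ 0.4115 -0.1976  0.028 ]
yellow [ 0.6976 -0.001   0.028 ]
whitejar [ 0.6586 -0.5058  0.04  ]
```

View pics/side0c.png

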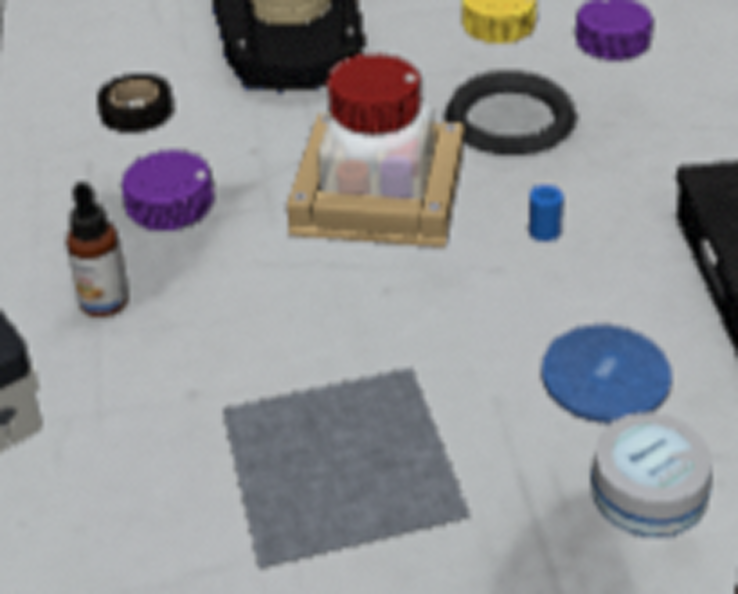

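The crop puts the cap top centre near (244,177) in the full picture, with its white dot on the +x side. The mat is clear. I'll swing the arm clear of the top camera.

Request:
jog_arm(
  deltas=[
    [[1,1.8,5.8,0.7,0],[1,1.8,5.8,0.7,0],[1,1.8,5.8,0.7,0],[1,1.8,5.8,0.7,0],[1,1.8,5.8,0.7,0],[1,1.8,5.8,0.7,0],[1,1.8,5.8,0.7,0],[1,1.8,5.8,0.7,0]],
  ],
)

```text
time_s: 1.1
tcp_pos: [0.4465, -0.1374, 0.3019]
eef_rot: [-180.0, 0.0, -153.4]
contact_force: [2.1, -0.5, -0.5]
gripper_width: 0.0876
gripper_force: 0.0
```

```bash
python3 - <<'E'
from h import *
for n in("side","top"): cv2.imwrite(f"pics/{n}1.png",r.capture(n))
cv2.imwrite("pics/top1b.png",cv2.resize(cv2.imread("pics/top1.png"),(800,600),interpolation=cv2.INTER_CUBIC))
E
```

```text
(no output)
```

View pics/top1b.png

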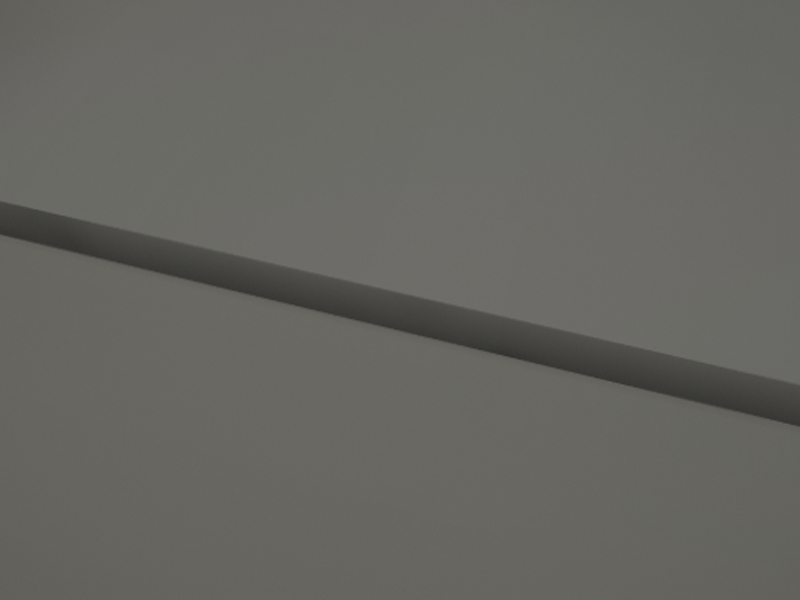

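The top camera's view is still blocked, now clearly by a wall or ledge, so it's no use. I'll measure from the side view alone. Fitting the cap's silhouette as a cylinder of known size gives x, y and also z, and I'll check heights against the text and by contact.

```bash
cat >> h.py <<'E'
def fitcyl(mask,x0,R,H):
    p=np.argwhere(mask)[:,::-1].astype(float); a=np.linspace(0,2*np.pi,72,endpoint=False); D=np.c_[np.cos(a),np.sin(a)]
    S=(p@D.T).max(0)+.5*(.8)
    t=np.linspace(0,2*np.pi,60)
    def f(q,ret=0):
        P=[proj("side",q+[R*np.cos(s),R*np.sin(s),h]) for s in t for h in(0,H)]
        return ((np.array(P)@D.T).max(0)-S)
    o=least_squares(f,x0,loss="soft_l1"); return o.x,np.abs(o.fun).mean()
def redmask(m,box):
    b,g,rr=[m[...,k].astype(int) for k in range(3)]
    M=((rr>70)&(rr>2.2*g)&(rr>2.2*b)).astype(np.uint8); Z=np.zeros_like(M); x0,y0,x1,y1=box; Z[y0:y1,x0:x1]=M[y0:y1,x0:x1]
    n,l,s,_=cv2.connectedComponentsWithStats(Z); k=1+np.argmax(s[1:,4]); return l==k,s[k]
E
python3 - <<'E'
from h import *
np.set_printoptions(precision=4,suppress=True)
m=cv2.imread("pics/side0.png")
M,s=redmask(m,(220,160,270,200)); print(s,*fitcyl(M,np.array([.558,-.213,.075]),.032,.028))
x0=np.array([.558,-.213,.0745])
# fixed-z fit
o=least_squares(lambda q:0 if 0 else [fitcyl.__name__ and 0,0],[0,0]) if 0 else None
# holder corners(top z=.03, bottom z=0), mat corners from crop
c=lambda u,v:(140+u/3.6-.36,155+v/3.6-.36)
for z,L in((.003,[(224,408),(413,370),(468,517),(262,566)]),(0,[(290,235),(446,244)]),(.03,[(290,203),(448,206),(463,123),(315,120)])):
    P=np.array([onz("side",*c(*q),z) for q in L]); print(z,P[:,:2].tolist(),P.mean(0),np.linalg.norm(np.diff(P,axis=0),axis=1))
g=m[265:310,195:280]; 
im=cv2.imread("pics/side1.png")[90:290,140:340]; cv2.imwrite("pics/side1c.png",cv2.resize(im,(600,600),interpolation=cv2.INTER_CUBIC))
print([c(375,80)], proj("side",[.4465,-.1374,.283]))
E
```

```text
Traceback (most recent call last):
  File "h.py", line 21, in fitcyl
    o=least_squares(f,x0,loss="soft_l1"); return o.x,np.abs(o.fun).mean()
  File "h.py", line 19, in f
    P=[proj("side",q+[R*np.cos(s),R*np.sin(s),h]) for s in t for h in(0,H)]
       ~~~~^^^^^^^^^^^^^^^^^^^^^^^^^^^^^^^^^^^^^^
  File "h.py", line 11, in proj
    i=r.camera_info(n); V=np.array(i["view"]); p=V[:3,:3]@np.asarray(P)+V[:3,3]; s=np.array([p[0],-p[1]])/-p[2]; s=s*(1+i["k1"]*(s@s)); return s*[i["fx"],i["fy"]]+[i["cx"],i["cy"]]
ValueError: time passes only in moves, steps and waits
```

```bash
sed -i 's/i=r.camera_info(n)/i=INFO(n)/; s/^import cv2,numpy as np/import cv2,numpy as np,functools\nINFO=functools.cache(lambda n:r.camera_info(n))/' h.py
python3 - <<'E'
from h import *
np.set_printoptions(precision=4,suppress=True)
m=cv2.imread("pics/side0.png")
M,s=redmask(m,(220,160,270,200)); print(s,*fitcyl(M,np.array([.558,-.213,.075]),.032,.028))
c=lambda u,v:(140+u/3.6-.36,155+v/3.6-.36)
for z,L in((.003,[(224,408),(413,370),(468,517),(262,566)]),(0,[(290,235),(446,244)]),(.03,[(290,203),(448,206),(463,123),(315,120)])):
    P=np.array([onz("side",*c(*q),z) for q in L]); print(z,P[:,:2].tolist(),P.mean(0),np.linalg.norm(np.diff(P,axis=0),axis=1))
im=cv2.imread("pics/side1.png")[90:290,140:340]; cv2.imwrite("pics/side1c.png",cv2.resize(im,(600,600),interpolation=cv2.INTER_CUBIC))
u,v=c(375,80);print(u,v,onz("side",u,v,.1025), proj("side",[.4465,-.1374,.283]))
E
```

```text
[231 170  25  22 420] [ 0.5678 -0.1336  0.0304] 0.20569905196842647
0.003 [[0.43090333577991924, -0.38974975908907905], [0.5488073055260557, -0.3823472246548958], [0.5569142326835451, -0.499332800911379], [0.44150012001243866, -0.5083539340502341]] [ 0.4945 -0.4449  0.003 ] [0.1181 0.1173 0.1158]
0 [[0.4899809731897051, -0.23235323278467446], [0.5951411313778131, -0.26513998828733387]] [ 0.5426 -0.2487  0.    ] [0.1102]
0.03 [[0.49179845237992514, -0.23438321457142397], [0.5975724334603563, -0.26082889087927263], [0.6294655441299366, -0.16676444644937172], [0.5222260595558956, -0.1390515157295632]] [ 0.5603 -0.2003  0.03  ] [0.109  0.0993 0.1108]
243.80666666666664 176.86222222222221 [ 0.559  -0.2041  0.1025] [187.8147 101.1847]
```

View pics/side1c.png

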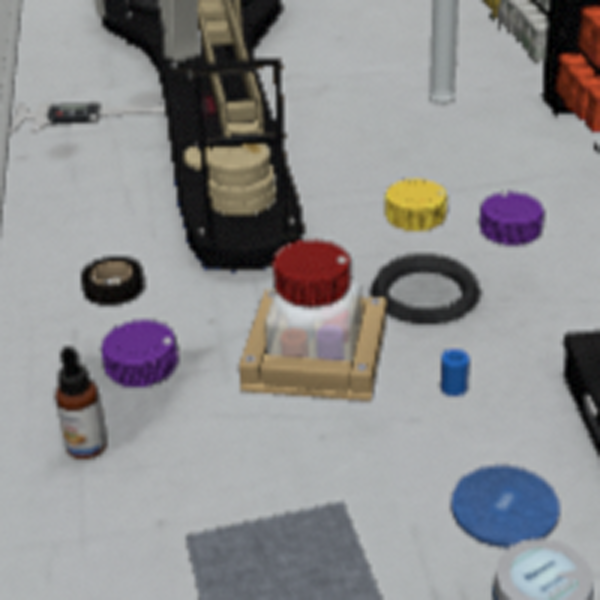

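The crop shows the cap (313,272) on its jar. A large black device behind it has its front edge at about (235,265), so that edge decides the sweep direction. The fitted z drifts because scale barely constrains it, so I'll refit with z fixed and cross-check against the jar's holder.

```bash
cat >> h.py <<'E'
def fitxy(mask,x0,z,R=.032,H=.028):
    p=np.argwhere(mask)[:,::-1].astype(float); a=np.linspace(0,2*np.pi,72,endpoint=False); D=np.c_[np.cos(a),np.sin(a)]
    mx=p@D.T; S=mx.max(0); T=np.linspace(0,2*np.pi,60)
    f=lambda q:(np.array([proj("side",[q[0]+R*np.cos(s),q[1]+R*np.sin(s),z+h]) for s in T for h in(0,H)])@D.T).max(0)-S-q[2]
    o=least_squares(f,[*x0,.3],loss="soft_l1"); return o.x,np.abs(o.fun).mean()
E
python3 - <<'E'
from h import *
np.set_printoptions(precision=4,suppress=True)
for n in "01":
    M,s=redmask(cv2.imread(f"pics/side{n}.png"),(220,155,275,205)); print(s[:5],*fitxy(M,[.558,-.205],.0745))
for u,v in((235,265),(205,262),(270,262),(298,238)): print(onz("side",140+u/3,90+v/3,0.01))
c=lambda u,v:(140+u/3.6-.36,155+v/3.6-.36); print("mark",onz("side",*c(409,77),.1025))
E
```

```text
[231 170  25  22 420] [ 0.5582 -0.1985  1.4018] 0.2170687518164987
[231 170  25  22 415] [ 0.5582 -0.1984  1.4033] 0.222338023633803
[ 0.5066 -0.0568  0.01  ]
[ 0.4788 -0.0452  0.01  ]
[ 0.5404 -0.0589  0.01  ]
[ 0.5738 -0.022   0.01  ]
mark [ 0.5824 -0.2056  0.1025]
```

Three estimates agree on the axis: silhouette (0.558,-0.1985), holder centre (0.560,-0.200) and mark (0.558,-0.199). I'm using (0.558,-0.200).

Request:
jog_arm(
  deltas=[
    [[1,2.8,-1.55,-3.75,0.065],[1,2.8,-1.55,-3.75,0.065],[1,2.8,-1.6,-3.75,0.065],[1,2.8,-1.6,-3.75,0.065],[1,0,0,0,0]],
  ],
  force=10,
)

```text
time_s: 1.82
tcp_pos: [0.5574, -0.2034, 0.1468]
eef_rot: [179.7, -0.3, -138.5]
contact_force: [-0.9, 0.3, -0.4]
gripper_width: 0.0875
gripper_force: 0.0
```

```bash
python3 - <<'E'
from h import *
s=r.get_state();print(s["time_s"],s["tcp_pos"],s["eef_rot"][2],s["joints"].round(1),s["contact_force"].round(1),s["moment"].round(2))
im=r.capture("side"); cv2.imwrite("pics/side2.png",im); t=s["tcp_pos"]
a=np.radians(s["eef_rot"][2]-90); d=np.array([np.cos(a),np.sin(a),0])
print([proj("side",t+k*d+[0,0,-.019]) for k in(-.044,.044)])
cv2.imwrite("pics/side2c.png",cv2.resize(im[110:230,170:320],(750,600),interpolation=cv2.INTER_CUBIC))
E
```

```text
1.825 [ 0.55735086 -0.20337102  0.14679712] -138.53367851694043 [ -1.2  17.8 -17.1  -0.  -55.5 -47.3] [-0.9  0.3 -0.4] [ 0.03  0.1  -0.02]
[array([257.21504552, 173.8591679 ]), array([228.95796761, 162.53690521])]
```

View pics/side2c.png

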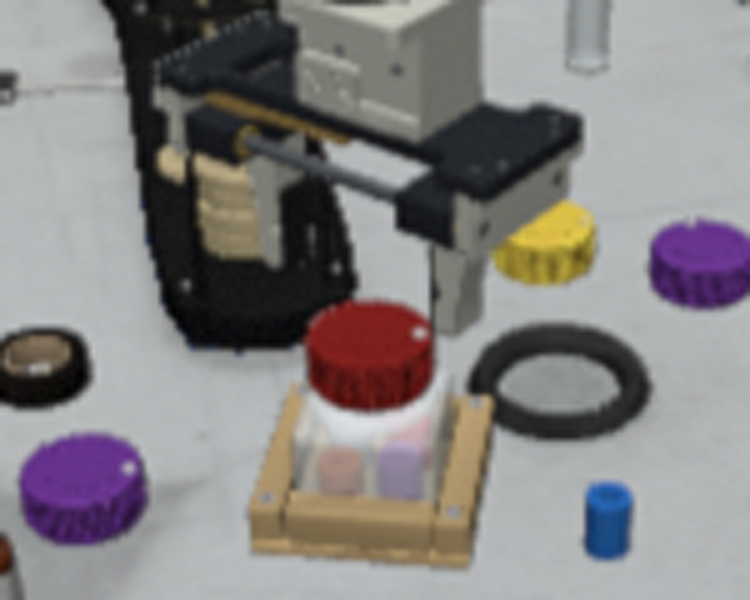

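The open fingers straddle the cap (crop: right tip about (455,330), left about (270,265), cap top about (370,336)). They project where calibration predicts, within about 1 px. I'll go straight down now.

Request:
jog_arm(
  deltas=[
    [[1,0,0,-1.5,0],[1,0,0,-1.5,0],[1,0,0,-1.3,0],[1,0,0,-0.7,0],[1,0,0,0,0],[1,0,0,0,0]],
  ],
)

```text
time_s: 2.62
tcp_pos: [0.5589, -0.2024, 0.1019]
eef_rot: [-180.0, 0.0, -138.5]
contact_force: [-0.0, 0.6, -0.3]
gripper_width: 0.0874
gripper_force: 0.0
```

Request:
jog_arm(
  deltas=[
    [[0.3,0,0,0,0],[0.3,0,0,0,0],[0.3,0,0,0,0],[0.3,0,0,0,0],[0.3,0,0,0,0],[0.3,0,0,0,0]],
  ],
  force=10,
)

```text
time_s: 3.38
tcp_pos: [0.5562, -0.2, 0.1013]
eef_rot: [179.7, -0.0, -138.5]
contact_force: [-8.5, 15.3, 9.9]
gripper_width: 0.0637
gripper_force: 10.0
```

Both fingers are on the cap (63.7 mm), but the centre is off by about 3.6 mm along the closing line. I'll take that out.

Request:
jog_arm(
  deltas=[
    [[0.3,-0.13,0.15,0.1,0],[0.3,-0.1,0.12,0.05,0],[0.3,0,0,0,0],[0.3,0,0,0,0]],
  ],
)

```text
time_s: 3.88
tcp_pos: [0.5561, -0.1997, 0.102]
eef_rot: [180.0, -0.0, -138.5]
contact_force: [5.2, -1.3, -16.0]
gripper_width: 0.064
gripper_force: 10.0
```

Request:
jog_arm(
  deltas=[
    [[0.3,0.08,-0.02,-0.09,0],[0.3,0,0,0,0],[0.3,0,0,0,0],[0.3,0,0,0,0]],
  ],
  force=60,
)

```text
time_s: 4.38
tcp_pos: [0.5561, -0.1997, 0.1019]
eef_rot: [179.9, -0.1, -138.5]
contact_force: [-2.8, 3.1, -9.6]
gripper_width: 0.0633
gripper_force: 60.0
```

```bash
cat > s.py <<'E'
from plant import r
s=r.get_state();print(s["time_s"],s["tcp_pos"].round(4),"yaw",s["eef_rot"].round(2),"F",s["contact_force"].round(1),"M",s["moment"].round(2),s["gripper_force"],"j6",s["joints"][5].round(1))
E
python3 s.py
```

```text
4.375 [ 0.5561 -0.1997  0.1019] yaw [ 1.7992e+02 -5.0000e-02 -1.3849e+02] F [-2.8  3.1 -9.6] M [ 1.21  1.2  -0.22] 59.9845638172701 j6 -47.6
```

Request:
jog_arm(
  deltas=[
    [[0.3,0,0,-0.05,0],[0.3,0,0,0,0.06]],
  ],
)

```text
time_s: 4.62
tcp_pos: [0.5563, -0.1998, 0.102]
eef_rot: [179.9, -0.0, -135.1]
contact_force: [-4.8, 2.9, -4.6]
gripper_width: 0.0633
gripper_force: 60.0
```

```bash
python3 s.py
```

```text
4.625 [ 0.5563 -0.1998  0.102 ] yaw [ 1.7995e+02 -3.0000e-02 -1.3507e+02] F [-4.8  2.9 -4.6] M [ 1.13  1.68 -1.27] 59.99126893468201 j6 -44.2
```

Request:
jog_arm(
  deltas=[
    [[0.3,0,0,0,0.1],[0.3,0,0,0.02,0.06]],
  ],
)

```text
time_s: 4.88
tcp_pos: [0.5573, -0.2, 0.1025]
eef_rot: [-180.0, 0.0, -125.8]
contact_force: [-0.6, 3.3, -5.1]
gripper_width: 0.0633
gripper_force: 60.0
```

```bash
python3 s.py; python3 - <<'E'
from h import *
im=r.capture("side")
cv2.imwrite("pics/side3c.png",cv2.resize(im[150:210,205:285],(800,600),interpolation=cv2.INTER_CUBIC))
E
```

```text
4.875 [ 0.5573 -0.2     0.1025] yaw [-1.7995e+02  4.0000e-02 -1.2579e+02] F [-0.6  3.3 -5.1] M [ 1.09  0.7  -0.73] 59.9929257016629 j6 -34.9
```

View pics/side3c.png

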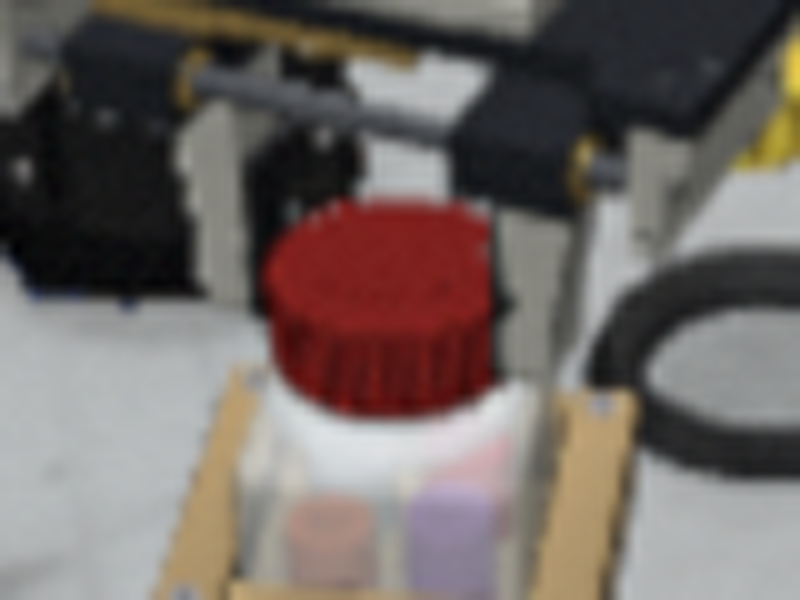

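The white dot at (487,240), beside the finger, has moved back anticlockwise. Torque fell from 1.3 to 0.7 N m, so the cap is broken loose. From here I turn in small steps and rise by the wrist force.

Request:
jog_arm(
  deltas=[
    [[0.3,0,0,0.02,0.08],[0.3,0,0,0.03,0.08]],
  ],
)

```text
time_s: 5.18
tcp_pos: [0.5575, -0.1997, 0.1029]
eef_rot: [-179.9, 0.0, -116.6]
contact_force: [-1.0, 3.6, -6.5]
gripper_width: 0.0632
gripper_force: 60.0
```

```bash
python3 s.py
```

```text
5.175 [ 0.5575 -0.1997  0.1029] yaw [-1.7995e+02  4.0000e-02 -1.1663e+02] F [-1.   3.6 -6.5] M [ 1.55  0.62 -0.33] 59.98881335835904 j6 -25.8
```

Request:
jog_arm(
  deltas=[
    [[0.3,0,0,0.01,0.08],[0.3,0,0,0.03,0.08]],
  ],
)

```text
time_s: 5.42
tcp_pos: [0.5577, -0.1998, 0.1033]
eef_rot: [-179.9, 0.0, -107.4]
contact_force: [-0.8, 2.8, -7.3]
gripper_width: 0.0632
gripper_force: 60.0
```

Request:
jog_arm(
  deltas=[
    [[0.3,0,0,0.03,0.08],[0.3,0,0,0.03,0.08]],
  ],
)

```text
time_s: 5.68
tcp_pos: [0.558, -0.2, 0.1039]
eef_rot: [-179.9, -0.0, -98.2]
contact_force: [-0.4, 1.2, -8.2]
gripper_width: 0.0634
gripper_force: 60.0
```

```bash
python3 s.py
```

```text
5.675 [ 0.558  -0.2     0.1039] yaw [-1.7988e+02 -1.0000e-02 -9.8240e+01] F [-0.4  1.2 -8.2] M [ 0.62 -0.07 -0.12] 59.98888783156872 j6 -7.4
```

Request:
jog_arm(
  deltas=[
    [[0.3,0,0,0.01,0.08],[0.3,0,0,0.02,0.08]],
  ],
)

```text
time_s: 5.92
tcp_pos: [0.5583, -0.2001, 0.1044]
eef_rot: [-179.9, -0.0, -89.1]
contact_force: [0.4, 0.6, -5.5]
gripper_width: 0.0632
gripper_force: 60.0
```

Request:
jog_arm(
  deltas=[
    [[0.3,0,0,0.02,0.08],[0.3,0,0,0.03,0.08]],
  ],
)

```text
time_s: 6.18
tcp_pos: [0.5585, -0.2002, 0.105]
eef_rot: [-179.8, -0.1, -79.9]
contact_force: [1.2, 1.1, -7.2]
gripper_width: 0.0629
gripper_force: 60.0
```

```bash
python3 s.py
```

```text
6.175 [ 0.5585 -0.2002  0.105 ] yaw [-1.7984e+02 -8.0000e-02 -7.9890e+01] F [ 1.2  1.1 -7.2] M [ 0.23 -0.28 -0.06] 59.98790357261896 j6 10.9
```

Request:
jog_arm(
  deltas=[
    [[0.3,0,0,0.02,0.08],[0.3,0,0,0.02,0.08],[0.3,0,0,0.02,0.08]],
  ],
)

```text
time_s: 6.55
tcp_pos: [0.5588, -0.2004, 0.1058]
eef_rot: [-179.8, -0.1, -66.1]
contact_force: [1.2, -0.1, -7.2]
gripper_width: 0.0634
gripper_force: 60.0
```

Request:
jog_arm(
  deltas=[
    [[0.3,0,0,0.02,0.08],[0.3,0,0,0.03,0.08]],
  ],
)

```text
time_s: 6.8
tcp_pos: [0.559, -0.2005, 0.1064]
eef_rot: [-179.9, -0.2, -57.0]
contact_force: [2.2, -1.0, -7.3]
gripper_width: 0.0635
gripper_force: 60.0
```

```bash
python3 s.py
```

```text
6.8 [ 0.559  -0.2005  0.1064] yaw [-179.86   -0.19  -56.96] F [ 2.2 -1.  -7.3] M [-0.37 -0.61 -0.13] 59.98630471061915 j6 33.8
```

Request:
jog_arm(
  deltas=[
    [[0.3,0,0,0.02,0.08],[0.3,0,0,0.02,0.08],[0.3,0,0,0.02,0.08],[0.3,0,0,0.02,0.08]],
  ],
)

```text
time_s: 7.3
tcp_pos: [0.5594, -0.2004, 0.1074]
eef_rot: [-179.9, -0.3, -38.6]
contact_force: [1.4, 0.6, -5.6]
gripper_width: 0.0634
gripper_force: 60.0
```

Request:
jog_arm(
  deltas=[
    [[0.3,0,0,0.02,0.08],[0.3,0,0,0.02,0.08],[0.3,0,0,0.02,0.08],[0.3,0,0,0.02,0.08]],
  ],
)

```text
time_s: 7.8
tcp_pos: [0.5597, -0.1999, 0.1085]
eef_rot: [-179.9, -0.3, -20.3]
contact_force: [2.4, 3.4, -3.1]
gripper_width: 0.0632
gripper_force: 60.0
```

```bash
python3 s.py
```

```text
7.8 [ 0.5597 -0.1999  0.1085] yaw [-179.94   -0.31  -20.28] F [ 2.4  3.4 -3.1] M [ 1.45 -0.64 -0.1 ] 59.99353971797973 j6 70.5
```

Request:
jog_arm(
  deltas=[
    [[0.3,0,0,0.03,0.08],[0.3,0,0,0.02,0.08],[0.3,0,0,0.03,0.08],[0.3,0,0,0.02,0.08]],
  ],
)

```text
time_s: 8.3
tcp_pos: [0.5595, -0.1996, 0.1096]
eef_rot: [180.0, -0.3, -1.9]
contact_force: [1.0, 6.1, -1.3]
gripper_width: 0.0629
gripper_force: 60.0
```

Request:
jog_arm(
  deltas=[
    [[0.3,0,0,0.03,0.08],[0.3,0,0,0.02,0.08],[0.3,0,0,0.03,0.08],[0.3,0,0,0.02,0.08],[0.3,0,0,0.02,0.08],[0.3,0,0,0.02,0.08]],
  ],
)

```text
time_s: 9.05
tcp_pos: [0.5594, -0.1989, 0.1109]
eef_rot: [179.9, -0.3, 25.5]
contact_force: [0.2, 9.4, -1.1]
gripper_width: 0.0634
gripper_force: 60.0
```

```bash
python3 s.py
```

```text
9.05 [ 0.5594 -0.1989  0.1109] yaw [179.9   -0.27  25.55] F [ 0.2  9.4 -1.1] M [ 3.42 -0.11 -0.14] 59.99916094355285 j6 116.3
```

Turned 164° now. I'll relieve the sideways force and lift gently.

Request:
jog_arm(
  deltas=[
    [[0.3,0,0.1,0.02,0],[0.3,0,0.05,0.04,0],[0.3,0,0,0.04,0]],
  ],
)

```text
time_s: 9.43
tcp_pos: [0.5587, -0.1987, 0.1113]
eef_rot: [179.9, -0.2, 25.4]
contact_force: [4.0, 1.1, -1.7]
gripper_width: 0.0629
gripper_force: 60.0
```

Request:
jog_arm(
  deltas=[
    [[0.3,0,0,0.05,0],[0.3,0,0,0.05,0]],
  ],
)

```text
time_s: 9.68
tcp_pos: [0.5585, -0.1985, 0.1117]
eef_rot: [179.9, -0.1, 25.4]
contact_force: [5.8, 0.6, -4.4]
gripper_width: 0.0631
gripper_force: 60.0
```

Request:
jog_arm(
  deltas=[
    [[0.3,0.06,0,0,0.08],[0.3,0.02,0,0.01,0.08],[0.3,0,0,0.01,0.08]],
  ],
)

```text
time_s: 10.05
tcp_pos: [0.5587, -0.1985, 0.1119]
eef_rot: [179.9, -0.1, 39.3]
contact_force: [3.0, 2.6, -0.6]
gripper_width: 0.0629
gripper_force: 60.0
```

```bash
python3 s.py; python3 - <<'E'
from h import *
im=r.capture("side")
cv2.imwrite("pics/side4c.png",cv2.resize(im[145:205,205:285],(800,600),interpolation=cv2.INTER_CUBIC))
E
```

```text
10.05 [ 0.5587 -0.1985  0.1119] yaw [ 1.7993e+02 -7.0000e-02  3.9290e+01] F [ 3.   2.6 -0.6] M [ 0.78 -1.26 -0.11] 59.996347948908806 j6 130.0
```

View pics/side4c.png

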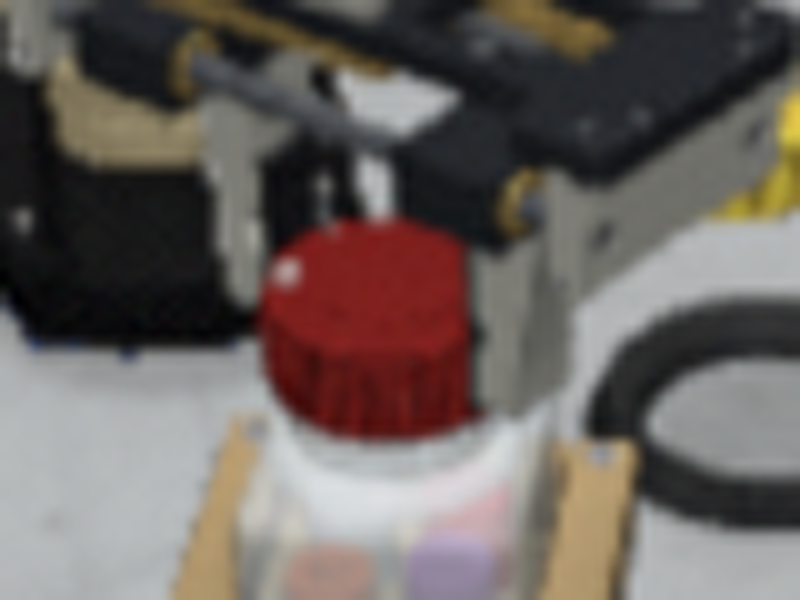

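The dot is now at (287,272), on the far left. I'll work out how far the cap itself has really turned.

```bash
python3 - <<'E'
from h import *
c=lambda u,v:(205+u/10-.45,145+v/10-.45)
for z in(.110,.112): 
    p=onz("side",*c(287,272),z)
    for cy in(-.199,-.202,-.205):
        d=p[:2]-[.558,cy]; print(z,cy,p,np.hypot(*d)*1e3,np.degrees(np.arctan2(d[1],d[0])))
E
```

```text
0.11 -0.199 [ 0.53562514 -0.18702034  0.11      ] 25.380047458312614 151.8350806484306
0.11 -0.202 [ 0.53562514 -0.18702034  0.11      ] 26.926284377471507 146.19823408321503
0.11 -0.205 [ 0.53562514 -0.18702034  0.11      ] 28.703706585852828 141.21584848095145
0.112 -0.199 [ 0.53525668 -0.1901355   0.112     ] 24.409790206307463 158.70601843402594
0.112 -0.202 [ 0.53525668 -0.1901355   0.112     ] 25.651994897573605 152.45032103337434
0.112 -0.205 [ 0.53525668 -0.1901355   0.112     ] 27.170053855933748 146.832314870237
```

The dot puts the cap at about 152-158°, up from about -14°, so it has turned around 168° and is past the 150° release. I'll lift gently while watching Fz.

Request:
jog_arm(
  deltas=[
    [[0.3,0.04,0.03,0.05,0],[0.3,0,0,0.05,0],[0.3,0,0,0.05,0]],
  ],
)

```text
time_s: 10.48
tcp_pos: [0.5583, -0.198, 0.1128]
eef_rot: [-180.0, -0.0, 39.1]
contact_force: [4.7, 2.7, -4.2]
gripper_width: 0.0632
gripper_force: 60.0
```

Request:
jog_arm(
  deltas=[
    [[0.3,0,0,0.05,0],[0.3,0,0,0.05,0],[0.3,0,0,0,0]],
  ],
)

```text
time_s: 10.85
tcp_pos: [0.5582, -0.1979, 0.1138]
eef_rot: [-180.0, 0.0, 39.1]
contact_force: [4.6, 2.5, -3.8]
gripper_width: 0.0632
gripper_force: 60.0
```

Request:
jog_arm(
  deltas=[
    [[0.3,0.05,0.03,0.1,0],[0.3,0,0,0.1,0],[0.3,0,0,0.1,0]],
  ],
)

```text
time_s: 11.22
tcp_pos: [0.5583, -0.1979, 0.117]
eef_rot: [-180.0, 0.0, 39.1]
contact_force: [2.0, 0.9, -1.8]
gripper_width: 0.0635
gripper_force: 60.0
```

Request:
jog_arm(
  deltas=[
    [[0.3,0,0,0.2,0],[0.3,0,0,0.2,0],[0.3,0,0,0.2,0],[0.3,0,0,0.2,0]],
  ],
)

```text
time_s: 11.72
tcp_pos: [0.5585, -0.1979, 0.1252]
eef_rot: [-180.0, 0.0, 39.1]
contact_force: [0.3, -0.2, -1.6]
gripper_width: 0.0633
gripper_force: 60.0
```

The cap is off: only its weight remains on the wrist. Next I carry it over to the mat.

Request:
jog_arm(
  deltas=[
    [[0.3,0,0,2,0],[0.3,0,0,3,0],[0.3,-1,-3.6,0,-0.08],[0.3,-1,-4.2,0,-0.08],[0.3,-1.1,-4.2,0,-0.08],[0.3,-1.1,-4.2,0,-0.08],[0.3,-1.1,-4.2,0,-0.08],[0.3,-1.1,-4.2,0,-0.08]],
  ],
)

```text
time_s: 12.72
tcp_pos: [0.4941, -0.4451, 0.1751]
eef_rot: [180.0, 0.0, 11.5]
contact_force: [0.1, -0.2, -0.4]
gripper_width: 0.0635
gripper_force: 60.0
```

Request:
jog_arm(
  deltas=[
    [[0.3,0,0,-1,0],[0.3,0,0,-3,0],[0.3,0,0,-3,0],[0.3,0,0,-3,0],[0.3,0,0,-2,0],[0.3,0,0,-1,0],[0.3,0,0,0,0]],
  ],
)

```text
time_s: 13.6
tcp_pos: [0.4945, -0.4434, 0.0445]
eef_rot: [-180.0, 0.1, 11.7]
contact_force: [-0.1, 0.1, 0.2]
gripper_width: 0.0629
gripper_force: 60.0
```

```bash
python3 s.py; python3 - <<'E'
from h import *
im=r.capture("side")
cv2.imwrite("pics/side5c.png",cv2.resize(im[200:335,170:350],(800,600),interpolation=cv2.INTER_CUBIC))
E
```

```text
13.6 [ 0.4945 -0.4434  0.0445] yaw [-1.7996e+02  6.0000e-02  1.1670e+01] F [-0.1  0.1  0.2] M [-0.11  0.06 -0.  ] 59.99748953618109 j6 126.8
```

View pics/side5c.png

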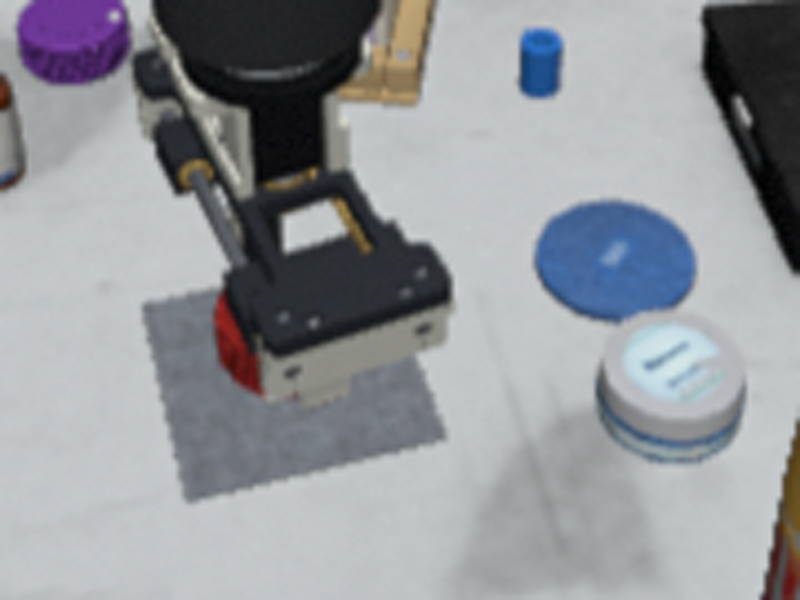

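The cap hangs over the middle of the mat (cap's left edge about (218,335), mat corners about (145,303) and (445,437)). I'll lower until contact.

Request:
jog_arm(
  deltas=[
    [[0.3,0,0,-0.5,0],[0.3,0,0,-0.4,0],[0.3,0,0,-0.2,0],[0.3,0,0,-0.1,0],[0.3,0,0,0,0]],
  ],
)

```text
time_s: 14.28
tcp_pos: [0.4947, -0.4438, 0.0329]
eef_rot: [-180.0, 0.0, 11.6]
contact_force: [1.2, 0.1, 0.1]
gripper_width: 0.0631
gripper_force: 60.0
```

Request:
jog_arm(
  deltas=[
    [[0.3,0,0,-0.06,0],[0.3,0,0,-0.06,0],[0.3,0,0,0,0]],
  ],
)

```text
time_s: 14.65
tcp_pos: [0.4947, -0.4437, 0.0317]
eef_rot: [-180.0, 0.0, 11.6]
contact_force: [-0.3, 0.1, 0.1]
gripper_width: 0.0631
gripper_force: 60.0
```

Request:
jog_arm(
  deltas=[
    [[0.3,0,0,-0.05,0],[0.3,0,0,-0.05,0],[0.3,0,0,0,0]],
  ],
)

```text
time_s: 15.02
tcp_pos: [0.4947, -0.4437, 0.0307]
eef_rot: [-180.0, 0.0, 11.6]
contact_force: [0.4, -0.6, -0.5]
gripper_width: 0.0632
gripper_force: 60.0
```

Request:
jog_arm(
  deltas=[
    [[0.3,0,0,-0.03,0],[0.3,0,0,0,0]],
  ],
)

```text
time_s: 15.28
tcp_pos: [0.4947, -0.4438, 0.0304]
eef_rot: [-180.0, 0.0, 11.6]
contact_force: [0.7, -0.9, -1.7]
gripper_width: 0.0631
gripper_force: 60.0
```

Request:
jog_arm(
  deltas=[
    [[0.3,0,0,-0.04,0],[0.3,0,0,0,0]],
  ],
)

```text
time_s: 15.52
tcp_pos: [0.4948, -0.4438, 0.0301]
eef_rot: [180.0, -0.0, 11.6]
contact_force: [0.1, 0.3, -1.0]
gripper_width: 0.0629
gripper_force: 60.0
```

Request:
jog_arm(
  deltas=[
    [[0.3,0,0,-0.04,0],[0.3,0,0,0,0]],
  ],
)

```text
time_s: 15.78
tcp_pos: [0.4948, -0.4438, 0.03]
eef_rot: [180.0, -0.0, 11.7]
contact_force: [-0.6, 1.7, 3.5]
gripper_width: 0.0632
gripper_force: 60.0
```

The wrist now reads 3.5 N upward, at the height I predicted, so the cap is on the mat. I'll ease the grip and then open.

Request:
jog_arm(
  deltas=[
    [[0.3,0,0,0,0],[0.3,0,0,0,0]],
  ],
  force=5,
)

```text
time_s: 16.02
tcp_pos: [0.4948, -0.4438, 0.0299]
eef_rot: [180.0, -0.0, 11.6]
contact_force: [-0.6, 1.7, 4.0]
gripper_width: 0.0639
gripper_force: 5.0
```

Request:
jog_arm(
  deltas=[
    [[0.55,0,0,0,0],[0.7,0,0,0,0],[1,0,0,0,0],[1,0,0,0,0],[1,0,0,0,0]],
  ],
)

```text
time_s: 16.65
tcp_pos: [0.4947, -0.4438, 0.0296]
eef_rot: [-180.0, 0.0, 11.6]
contact_force: [0.1, -0.2, 0.5]
gripper_width: 0.0873
gripper_force: 0.0
```

Request:
jog_arm(
  deltas=[
    [[1,0,0,0.5,0],[1,0,0,1,0],[1,0,0,2,0],[1,0,0,4,0],[1,0,0,4,0],[1,-2,-3,3,0],[1,-4,-4,0,0],[1,-4,-4,0,0]],
  ],
)

```text
time_s: 17.65
tcp_pos: [0.3942, -0.5548, 0.1765]
eef_rot: [179.9, -0.1, 11.7]
contact_force: [0.6, -0.6, 0.2]
gripper_width: 0.0878
gripper_force: 0.0
```

```bash
python3 s.py; python3 - <<'E'
from h import *
im=r.capture("side"); cv2.imwrite("pics/side6.png",im)
cv2.imwrite("pics/side6c.png",cv2.resize(im[155:335,130:370],(800,600),interpolation=cv2.INTER_CUBIC))
E
```

```text
17.65 [ 0.3942 -0.5548  0.1765] yaw [ 1.7989e+02 -8.0000e-02  1.1710e+01] F [ 0.6 -0.6  0.2] M [-0.14  0.09  0.01] 0.0 j6 139.9
```

View pics/side6c.png

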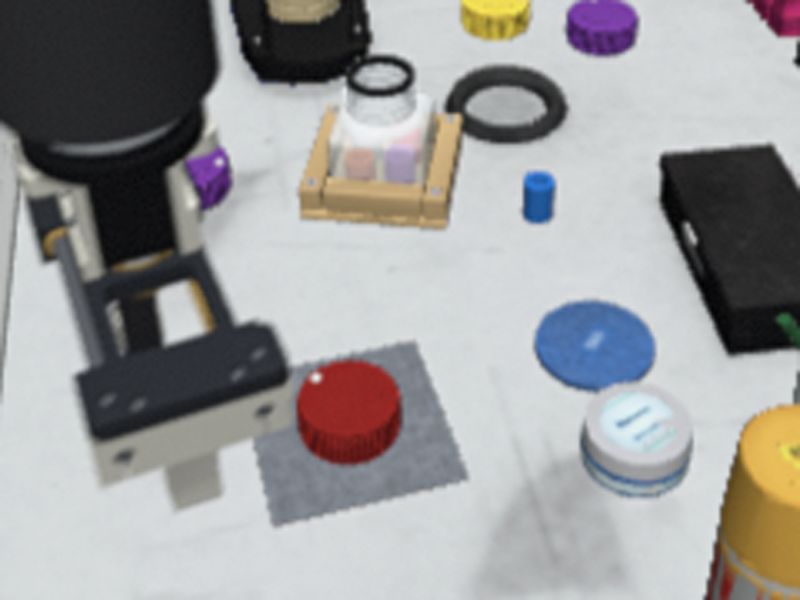

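The cap sits top up near the middle of the mat (about (350,410)). The jar is open and the arm is clear.

```bash
python3 -c "
from plant import r
print(r.close_job())"
```

```text
the job is handed in; nothing more can be done
None
```

The cap is off and sits top up near the middle of the grey mat; the job was handed in at about 18 s with no verdict returned, and nothing else was touched as far as I could tell (the tape and dropper bottle were out of view in the last picture).

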